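Put the porcelain palette set away as one stack

ROBOT

A 7-joint arm with a two-finger parallel gripper is mounted at the origin on the work surface. World frame = base frame: x ahead of the robot, y to its left, z up, the work surface at z = 0. Lengths are in m, angles in rad, forces in N, time in s.
With the tool pointing down it reaches from about 0.425 to 0.925 m from the base axis. Payload 6.8 kg.
Tool frame: the origin (TCP) lies on the front face of the gripper's body, between the roots of the fingers; the fingertips stand 73 mm ahead of it and the grasp point (between the pads) lies 54 mm ahead of it (env.nose_length is the distance from the TCP to the fingertips, in m); z points along the fingers, y is the direction in which the jaws open and shut (so a half turn about z gives the same grasp; the last joint's range is limited). The gripper opens to 85 mm and grips with 20 to 120 N. Pads are 22 mm wide; open, the fingers measure 114 mm over their backs; the gripper's body (76 mm by 85 mm) begins 54 mm behind the grasp point. The pads swing forward as they close: fully open they stand 13 mm farther back than shut.
Start: joints at [-1.313, 0.477, 0.022, 1.555, -0.011, 1.109, -0.083], TCP at [0.241, 0.63, 0.304] pointing down, gripper open.
Joint ranges: [-2.96, 2.96], [-0.34, 2.1], [-1.41, 1.46], [0.24, 2.44], [-1.37, 4.51], [0.17, 1.92], [-2.96, 2.96]. Speed limits (rad/s): [2.39, 2.39, 3.14, 3.14, 3.14, 3.14, 3.14].

INTERFACE

Orientations are given as a unit quaternion [w, x, y, z].
In Python, from cell import env, kin, camera, calibration, job gives the robot as it stands. The module is installed in compiled form; this text tells all that it offers. Calls block until the motion is done:
- env.reach(position, orientation): joint-space move of the TCP to a pose.
- env.movel(position, velocity=0.15, rot=None, stop_force=None): straight line of the TCP; rot=None keeps the orientation; velocity is the mean speed in m/s. With stop_force (N) it stops when the force on the tool has changed by that much, and returns True; else False.
- env.goto_joints(angles): joint-space move.
- env.grip(opening, f_grip=None): finger opening in m; f_grip is the grip in N (None keeps the last); returns when the fingers have stopped.
- env.dwell(seconds).
- kin.inverse_kinematics(position, orientation): joint angles nearest the present ones, or None.
- env.get_state(): the state.
- camera(name): name is "side" or "top"; returns (picture, depth): 420x560x3 uint8, blue, green, red; 420x560 float32, m along the optical axis (not along the pixel's ray), 0 where there is no reading.
- calibration(name): a dict with "fx", "fy", "cx", "cy" (pixels), "rvec" (rotation vector, rad) and "tvec" (3), from world to camera coordinates, as OpenCV has them. Camera axes: x right, y down, z forward; pixel columns grow to the right and rows downward; lengths in m; the calibration is good to about 2 mm. A picture is of the moment at which its call begins. calibration takes no time and is no camera call.
A pose or a line that the arm cannot do raises env.PlanningError and nothing moves.
- job.job_done(): hands the job in, once; it reports no verdict.
The state is a dict: "time": time; "qpos": joint angles; "joint_velocities": joint speeds; "joint_torque": joint torques, N m; "tcp_pos": TCP position; "orientation": TCP orientation; "force": force on the tool from outside, world axes, zero at the start; "torque": the same for the moment, N m; "opening": finger opening in m.
Only numpy, scipy, OpenCV 4.12 (cv2) and the standard library are available. Lean on these libraries where they do the work, as an engineer would, in place of code of your own. Each camera call takes 0.05 s, during which the arm holds its last target. There are 200 camera calls.

TASK

Painting class is over: put the clean porcelain mixing set away as one upright stack in the middle of the cork coaster, the deep dish at the bottom, then the dish with two wells, then the dish with four wells, and the lid on top, every foot sitting fully down inside the rim below. It is porcelain, so set the pieces down rather than dropping them and do not tip them over, and leave the remote, scissors and paint pot where they are.

Things in the scene. Friction and masses are not known exactly. Their poses are not given: they have to be found in the camera images.
- deep_dish: Deep dish: one undivided well, 46 mm high, 0.15 kg. White porcelain, round, 62 mm across, sides straight. Origin: centre of the underside. Foot 48 mm across, 5 mm high, edge bevelled; above it a flat shoulder. Wall 4 mm: mouth 54 mm inside, takes the foot above with 3 mm play; its shoulder rests on the rim. Stands upright on the table.
- two_well_dish: Two-well dish: 32 mm high, one ridge across it (8 mm below the rim), 0.12 kg. White porcelain, round, 62 mm across, sides straight. Origin: centre of the underside. Foot 48 mm across, 5 mm high, edge bevelled; above it a flat shoulder. Wall 4 mm: mouth 54 mm inside, takes the foot above with 3 mm play; its shoulder rests on the rim. Upright. Seated on the deep dish: origin 41 mm above its.
- four_well_dish: Four-well dish: 24 mm high, two crossed ridges (8 mm below the rim), 0.10 kg. White porcelain, round, 62 mm across, sides straight. Origin: centre of the underside. Foot 48 mm across, 5 mm high, edge bevelled; above it a flat shoulder. Wall 4 mm: mouth 54 mm inside, takes the foot above with 3 mm play; its shoulder rests on the rim. Upright. Seated on the two-well dish: origin 27 mm above its.
- lid: Lid with a centre knob, 0.08 kg. White porcelain, round, 62 mm across, sides straight. Origin: centre of the underside. Foot 48 mm across, 5 mm high, edge bevelled; above it a flat shoulder. Edge 6 mm thick (5 to 11 mm above the origin), top rising gently to a short neck; knob 20 mm across, 19 to 32 mm above the origin. Stands upright. Seated on the four-well dish: origin 19 mm above that dish's.
- coaster: Round brown cork coaster, 100 mm across and 6 mm thick, fixed flat on the table. Origin at the centre of its underside, so its top is 6 mm above the origin.
- remote: Bystander: black remote control lying flat, 140 x 46 x 16 mm, origin at the centre of its underside, long side along its x.
- scissors: Bystander: scissors with pink handles lying flat, about 172 mm long, 90 mm wide and 10 mm high, along their x; origin near their middle on the table.
- paint_pot: Bystander: small closed red paint pot with a white cap, 40 mm across and 46 mm high, standing upright among the set; origin at the centre of its underside.
Not all that is in view belongs to the job. There is more than one size of the coaster; the one meant has the size given above. What is shaped like the lid but green is not meant.

How it is judged:
By the outcome, as a careful person would: the job done as asked, in the order asked, and still so for the second after the job is handed in, with the robot touching nothing.
It also fails if it takes over 128 s, if anything falls off the work surface, if the arm or the gripper's body presses on something with over 40 N, if the wrist force passes 120 N, or if a joint passes its speed limit or range.

## Working session

There is one attempt and no reset: what is moved stays moved. The work goes in short steps, each a Python script; the robot and the scene stay as the last script left them, time stands still between calls to the robot, and variables do not carry over. Pictures are saved under pics/ and viewed, on a budget of 14 in all, crops included, one or two more only if the job needs it, and the job is handed in when it is done.

```bash
mkdir -p pics
cat > h.py <<'E'
import numpy as np, cv2
from cell import env, kin, camera, calibration, job
def cal(n):
    c=calibration(n); R=cv2.Rodrigues(np.array(c["rvec"],float))[0]; return c,R,np.array(c["tvec"],float).ravel()
def cloud(n,d):
    c,R,t=cal(n); v,u=np.mgrid[:d.shape[0],:d.shape[1]]
    p=np.stack([(u-c["cx"])/c["fx"]*d,(v-c["cy"])/c["fy"]*d,d],-1)
    return (p-t)@R
def ray(n,u,v,z):
    c,R,t=cal(n); d=R.T@np.array([(u-c["cx"])/c["fx"],(v-c["cy"])/c["fy"],1]); o=-R.T@t
    return o+d*(z-o[2])/d[2]
def proj(n,p):
    c,R,t=cal(n); q=R@np.array(p)+t; return c["fx"]*q[0]/q[2]+c["cx"],c["fy"]*q[1]/q[2]+c["cy"]
E
python3 - <<'E'
from h import *
for n in("top","side"):
    im,d=camera(n); cv2.imwrite(f"pics/{n}0.png",im); np.save(n+"0.npy",d)
    c,R,t=cal(n); print(n,c["fx"],-R.T@t,R[2],(d==0).mean())
s=env.get_state();print(s["time"],s["tcp_pos"],s["orientation"],s["qpos"])
E
```

```text
top 433.82108610427827 [0.29478086 0.00147728 1.05147602] [ 0.1451894   0.00838498 -0.98936835] 0.004047619047619047
side 469.62730655179087 [ 0.02810612 -0.5999085   0.9452408 ] [ 0.35046445  0.52092283 -0.77834059] 0.003907312925170068
0.1 [0.2413197  0.62993722 0.30299598] [-8.24301967e-05  1.81880817e-01  9.83320217e-01 -8.43885219e-04] [-1.31309928  0.47774875  0.02238676  1.55636849 -0.01149997  1.10929998
 -0.08308144]
```

View pics/top0.png

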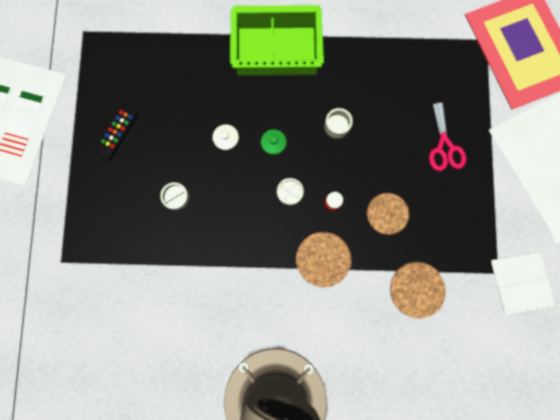

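View pics/side0.png

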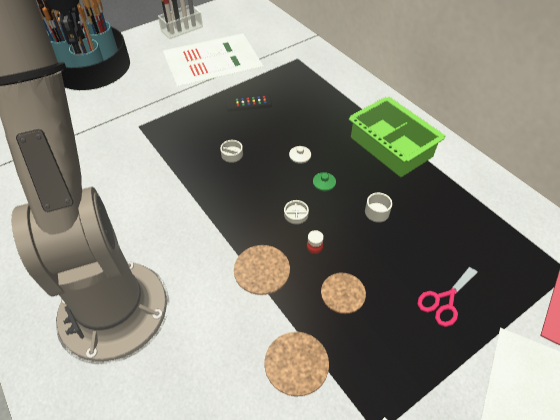

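Top view: lid at (225,137), with a green lid decoy at (273,142). Deep dish (339,123), four-well (290,191), two-well (174,196), paint pot (334,201). There are three coasters, at (388,214), (323,259) and (418,290); the first looks about 42 px across (~100 mm), the others ~55 px (~130 mm). I'll measure them all and make a crop to confirm.

```bash
cat > m.py <<'E'
from h import *
G={"deep":(339,123,.046),"two":(174,196,.032),"four":(290,191,.024),"lid":(225,137,.011),"pot":(334,201,.046),"c1":(388,214,.006),"c2":(323,259,.006),"c3":(418,290,.006)}
def measure(n,im,d,c0,ztop,kind,r=.05):
    """outline of the mask, cast on plane ztop, convex hull, circle; plus cloud"""
    hsv=cv2.cvtColor(im,cv2.COLOR_BGR2HSV)
    m=((hsv[...,1]>70)&(hsv[...,0]<22)&(hsv[...,2]>60)) if kind=="c" else ((hsv[...,2]>110)&(hsv[...,1]<70))
    P=cloud(n,d); near=np.hypot(P[...,0]-c0[0],P[...,1]-c0[1])<r
    m=m&near&(d>0)&(P[...,2]<ztop+.03)
    rim=m&(abs(P[...,2]-ztop)<.0035)
    q=P[rim]; 
    (cx,cy),R=cv2.minEnclosingCircle(q[:,:2].astype(np.float32)) if len(q) else ((0,0),0)
    ar=cv2.minAreaRect(q[:,:2].astype(np.float32)) if len(q) else None
    return len(q),np.round([cx,cy,2*R],4),np.round(ar[1],3) if ar else None,np.round(np.percentile(P[m][:,2],[5,50,98]),4)
E
python3 - <<'E'
from m import *
I={n:(cv2.imread(f"pics/{n}0.png"),np.load(n+"0.npy")) for n in("top","side")}
for k,(u,v,z) in G.items():
    p=ray("top",u,v,z)
    for n in I: print(k,n,*measure(n,*I[n],p,z,k[0] if k[0]=="c" else "w",.08 if k[0]=="c" else .045))
im=I["top"][0]
a=cv2.resize(im[165:325,290:450],(560,560),interpolation=cv2.INTER_CUBIC)
cv2.imwrite("pics/c1.png",a)
b=cv2.resize(im[100:220,150:370],(800,436),interpolation=cv2.INTER_CUBIC)
cv2.imwrite("pics/c2.png",b)
E
```

```text
deep top 131 [ 0.6538 -0.1354  0.0628] [0.061 0.06 ] [0.0073 0.0193 0.0493]
deep side 126 [ 0.6525 -0.1354  0.0667] [0.064 0.061] [0.0098 0.0294 0.0502]
two top 124 [0.4642 0.2552 0.0623] [0.06  0.061] [0.0035 0.0129 0.0358]
two side 102 [0.465  0.2531 0.0654] [0.063 0.061] [0.0098 0.0238 0.0366]
four top 125 [ 0.483  -0.0218  0.0621] [0.06 0.06] [0.0018 0.0122 0.0277]
four side 129 [ 0.4825 -0.023   0.0661] [0.063 0.06 ] [0.0091 0.016  0.0287]
lid top 233 [0.618  0.1403 0.0627] [0.06 0.06] [0.0013 0.0142 0.034 ]
lid side 98 [0.6197 0.1401 0.0665] [0.063 0.059] [0.0098 0.0156 0.0352]
pot top 163 [ 0.4607 -0.1261  0.0361] [0.036 0.033] [0.0019 0.0467 0.0509]
pot side 143 [ 0.4621 -0.1282  0.0387] [0.036 0.035] [0.037  0.0475 0.0512]
c1 top 1202 [ 0.4368 -0.2619  0.1069] [0.104 0.103] [0.0012 0.007  0.011 ]
c1 side 1170 [ 0.4378 -0.2598  0.1055] [0.105 0.099] [0.0041 0.0079 0.0115]
c2 top 1135 [ 0.3224 -0.1062  0.1375] [0.13 0.13] [0.0047 0.0095 0.0136]
c2 side 579 [ 0.3224 -0.1049  0.1371] [0.133 0.126] [0.0073 0.0107 0.0145]
c3 top 1140 [ 0.2585 -0.3299  0.1332] [0.13  0.128] [0.006  0.0096 0.0137]
c3 side 870 [ 0.2581 -0.3311  0.1328] [0.13  0.128] [0.0075 0.0105 0.0139]
```

View pics/c1.png

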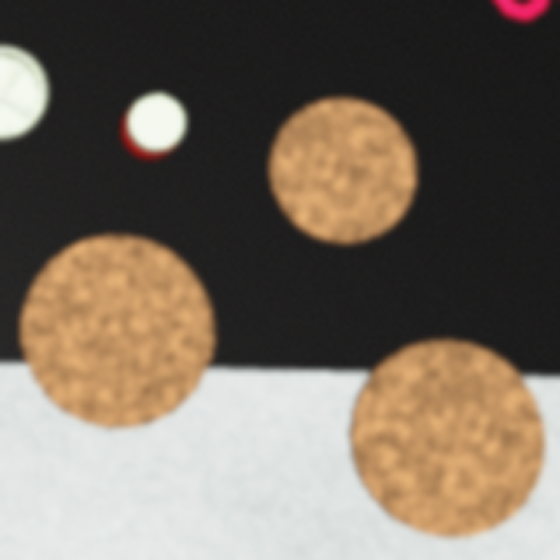

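View pics/c2.png

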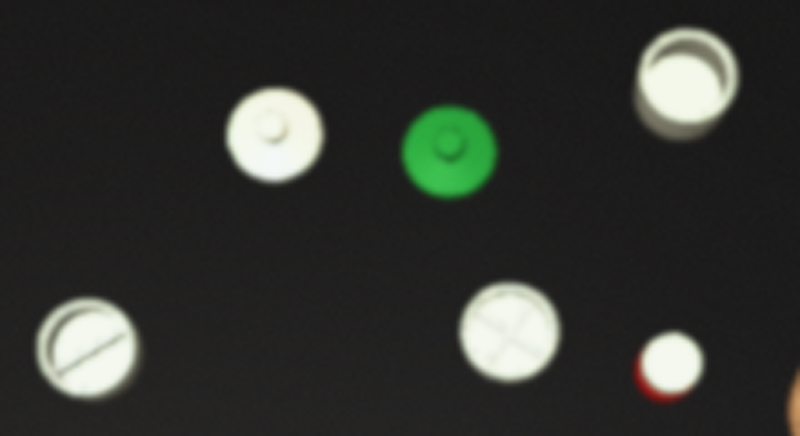

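The crops confirm it: only the coaster at (388,214) measures ~100 mm, the other two ~130 mm. One ridge marks the two-well dish (174,196) and crossed ridges the four-well (290,191). The white lid is at (225,137). Sizes and heights fit the description (depth reads about 2 mm high). The fit has only ±1.5 mm of play, so I'll grip each piece twice, 90° apart, to centre it mechanically.

```bash
cat >> h.py <<'E'
C=np.array([.4373,-.261])   # coaster centre
def q(a): a=np.radians(a)/2; return [0,float(np.cos(a)),float(np.sin(a)),0]
def st(m=""):
    s=env.get_state(); print(m,round(s["time"],1),"tcp",np.round(s["tcp_pos"],4),"op",round(s["opening"],4),"F",np.round(s["force"],1),flush=True); return s
def pick(xy,zg,opn,zup,a1,a2,f=25):
    x,y=map(float,xy)
    env.grip(opn)
    env.reach([x,y,zg+zup],q(a1))
    env.movel([x,y,zg],.10); env.grip(0.0,f); st("grip1")
    env.grip(opn)
    env.movel([x,y,zg+zup],zup/1.4,rot=q(a2))
    env.movel([x,y,zg],.10); env.grip(0.0,f); st("grip2")
def place(zg,base,a2,opn,zfree,up):
    """base: height of the origin when seated; zg: tcp height over the origin"""
    s=env.get_state()["tcp_pos"]; x,y=map(float,C); z=zg+base
    env.movel([float(s[0]),float(s[1]),zfree],.2)
    env.reach([x,y,zfree],q(a2))
    env.movel([x,y,z+.012],.12); st("above")
    hit=env.movel([x,y,z-.002],.02,stop_force=3); s=st(f"touch {hit}, height error {1e3*(env.get_state()['tcp_pos'][2]-z):.1f} mm")
    return s
def release(opn,up):
    env.grip(opn); s=env.get_state()["tcp_pos"]; env.movel([float(s[0]),float(s[1]),float(s[2])+up],.15); st("free")
E
python3 - <<'E'
from h import *
print(env.nose_length)
for p in [(.653,-.135),(.464,.254),(.483,-.022),(.618,.140),C]:
  for a in (0,90,180): 
    k=kin.inverse_kinematics([float(p[0]),float(p[1]),.2],q(a)); print(p,a,None if k is None else np.round(k,2))
E
```

```text
0.0726
(0.653, -0.135) 0 [-0.41  0.7   0.78  1.7  -0.58  0.98 -0.98]
(0.653, -0.135) 90 [-0.34  0.66  0.67  1.7  -0.48  0.96  0.51]
(0.653, -0.135) 180 [-0.23  0.61  0.49  1.69 -0.34  0.92  1.96]
(0.464, 0.254) 0 [-1.14  0.44  0.66  2.03 -0.37  0.79 -1.83]
(0.464, 0.254) 90 [-0.94  0.39  0.39  2.02 -0.21  0.77 -0.42]
(0.464, 0.254) 180 [-0.69  0.37  0.09  2.   -0.05  0.77  1.  ]
(0.483, -0.022) 0 [-0.87  0.48  1.01  2.15 -0.57  0.81 -1.07]
(0.483, -0.022) 90 [-0.61  0.36  0.65  2.13 -0.31  0.75  0.24]
(0.483, -0.022) 180 [-0.45  0.32  0.44  2.12 -0.2   0.73  1.69]
(0.618, 0.14) 0 [-0.79  0.61  0.66  1.78 -0.46  0.91 -1.5 ]
(0.618, 0.14) 90 [-0.69  0.57  0.52  1.78 -0.35  0.89 -0.02]
(0.618, 0.14) 180 [-0.47  0.52  0.2   1.76 -0.13  0.87  1.36]
[ 0.4373 -0.261 ] 0 [-0.38  0.57  1.07  2.09 -0.66  0.87 -0.49]
[ 0.4373 -0.261 ] 90 [-0.22  0.45  0.81  2.08 -0.45  0.79  0.87]
[ 0.4373 -0.261 ] 180 [-0.36  0.54  1.03  2.09 -0.63  0.85  2.61]
```

Run:
```python
from h import *
zg=.085
pick((.653,-.135),zg,.085,.06,0,90)
env.movel([.653,-.135,.17],.2); s=st("lifted")
im,d=camera("side"); u,v=map(int,proj("side",[.653,-.135,.1])); 
u=min(max(u,110),450);v=min(max(v,110),310)
cv2.imwrite("pics/lift.png",cv2.resize(im[v-110:v+110,u-110:u+110],(600,600)))
```

```text
grip1 4.5 tcp [ 0.6536 -0.1354  0.086 ] op 0.0606 F [-0.6 -0.5  5.2]
grip2 7.7 tcp [ 0.6539 -0.1352  0.0861] op 0.0608 F [0.2 0.4 5.2]
lifted 8.2 tcp [ 0.6523 -0.1346  0.1691] op 0.0607 F [-0.1  0.4 -2.3]
```

View pics/lift.png

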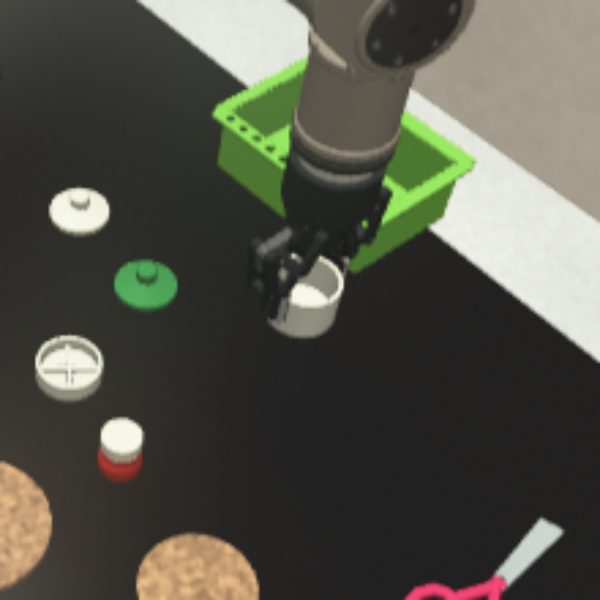

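The deep dish hangs level in the jaws at (305,295); nothing else has moved. The TCP lags its commands by ~1 mm, so I'll add settling and a correction.

```bash
cat >> h.py <<'E'
def place(zg,base,a2,zfree):
    """base: height of the origin when seated; zg: measured tcp height over the origin. xy corrected by feedback"""
    s=env.get_state()["tcp_pos"]; z=zg+base; c=C.copy()
    env.movel([float(s[0]),float(s[1]),zfree],.2)
    env.reach([*map(float,c),zfree],q(a2))
    env.movel([*map(float,c),z+.012],.12)
    for _ in range(2):
        env.dwell(.4); e=env.get_state()["tcp_pos"]; c=c+C-e[:2]; env.movel([float(c[0]),float(c[1]),z+.010],.02)
    env.dwell(.3); st("above")
    hit=env.movel([float(c[0]),float(c[1]),z-.003],.015,stop_force=3); env.dwell(.2)
    s=st(f"hit {hit}"); print("height err mm",1e3*(s["tcp_pos"][2]-z),"tilt",np.round(s["orientation"],4))
    return s
E
python3 - <<'E'
from h import *
place(.0861,.006,90,.2)
E
```

```text
above 12.1 tcp [ 0.4373 -0.261   0.1021] op 0.0606 F [ 0.5  0.2 -1.9]
hit True 13.0 tcp [ 0.4372 -0.261   0.0921] op 0.0609 F [-1.2 -0.2  5.9]
height err mm -0.03892519369332048 tilt [-2.000e-04  7.071e-01  7.071e-01 -0.000e+00]
```

Contact came at exactly the expected height. I'll release, then pick the two-well dish.

Run:
```python
from h import *
release(.085,.16)
xy=(.4645,.2545)
pick(xy,.081,.085,.05,180,90)
env.dwell(.3); s=st("settled")
env.movel([*xy,.2],.2); env.dwell(.2); st("lifted")
im,d=camera("top"); cv2.imwrite("pics/t1.png",cv2.resize(im[90:300,150:450],(800,560)))
u,v=map(int,proj("side",[*xy,.13])); im,d=camera("side");print(u,v)
from m import measure
print(measure("side",im,d,C,.052,"w",.045)); im,d=camera("top");print(measure("top",im,d,C,.052,"w",.045))
```

```text
free 14.6 tcp [ 0.4362 -0.2603  0.2507] op 0.0852 F [ 0.1 -0.4 -0.7]
grip1 17.7 tcp [0.4649 0.2547 0.082 ] op 0.0612 F [-0.8 -0.   5.6]
grip2 20.8 tcp [0.465  0.2547 0.0821] op 0.0615 F [-0.5 -1.4  5.2]
settled 21.1 tcp [0.465  0.2548 0.0821] op 0.0612 F [ 0.  -0.8  5. ]
lifted 22.0 tcp [0.4638 0.2541 0.1987] op 0.0612 F [-0.1 -1.  -1.2]
227 120
(171, array([ 0.4357, -0.2605,  0.064 ]), array([0.062, 0.061]), array([0.0151, 0.0314, 0.0561]))
(148, array([ 0.4354, -0.259 ,  0.0629]), array([0.06 , 0.061]), array([0.0129, 0.0189, 0.0554]))
```

View pics/t1.png

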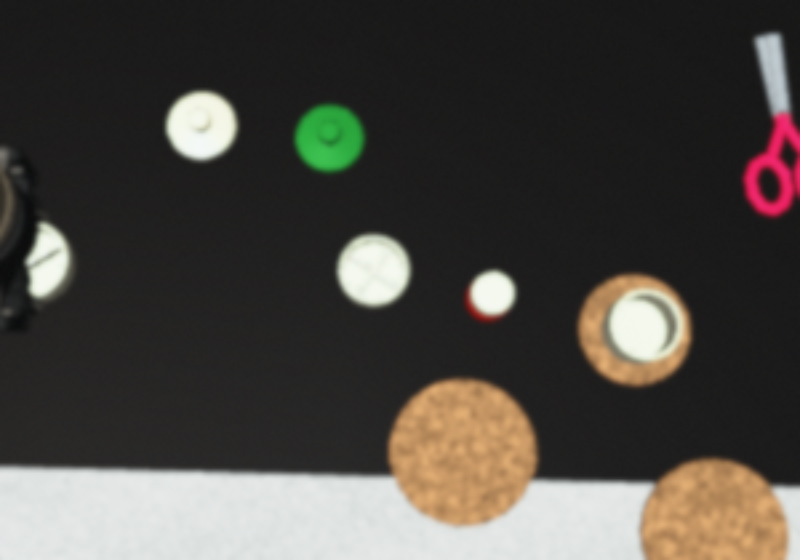

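The deep dish stands on the coaster at (640,325), about 1.5 mm from target by camera, which is within calibration error. The two-well dish is in the jaws at (45,260), level. Placing it now.

Run:
```python
from h import *
place(.0821,.047,90,.25)
```

```text
above 27.1 tcp [ 0.4373 -0.261   0.1391] op 0.0614 F [ 0.7 -0.1 -1.2]
hit True 28.0 tcp [ 0.4373 -0.2609  0.1291] op 0.0614 F [-0.5  1.   5.9]
height err mm -0.020367276589605687 tilt [-1.000e-04  7.071e-01  7.071e-01  1.000e-04]
```

Seated to within 0.02 mm of the expected height. Next is the four-well dish, stopping after its contact check.

Run:
```python
from h import *
release(.085,.14)
xy=(.483,-.0225)
pick(xy,.079,.085,.05,0,90)
env.dwell(.3); s=st("settled"); zg=float(s["tcp_pos"][2])
env.movel([*xy,.25],.2); env.dwell(.2); st("lifted")
from m import measure
for n in("side","top"):
    im,d=camera(n); print(n,measure(n,im,d,C,.079,"w",.045)); cv2.imwrite(f"pics/f_{n}.png",im)
place(zg,.074,90,.27)
im,d=camera("side"); u,v=map(int,proj("side",[*C,.08]))
cv2.imwrite("pics/f3.png",cv2.resize(im[v-100:v+90,u-100:u+100],(632,600)))
```

```text
free 29.4 tcp [ 0.4364 -0.2601  0.2678] op 0.085 F [0.9 0.2 0. ]
grip1 32.0 tcp [ 0.4834 -0.0226  0.0799] op 0.0609 F [-0.7  0.8  8.3]
grip2 35.1 tcp [ 0.4836 -0.0226  0.08  ] op 0.0609 F [-1.5  1.1  7.3]
settled 35.4 tcp [ 0.4836 -0.0225  0.08  ] op 0.0613 F [-0.7  0.3  7.8]
lifted 36.6 tcp [ 0.4825 -0.0226  0.2491] op 0.061 F [-1.   0.3 -0.9]
side (193, array([ 0.4363, -0.2603,  0.0644]), array([0.062, 0.061]), array([0.0221, 0.0606, 0.0825]))
top (149, array([ 0.4356, -0.2592,  0.0629]), array([0.06 , 0.062]), array([0.0372, 0.059 , 0.0827]))
above 40.5 tcp [ 0.4373 -0.2609  0.164 ] op 0.0613 F [-0.   0.2 -1.2]
hit True 41.4 tcp [ 0.4373 -0.261   0.154 ] op 0.061 F [-1.6  0.6  6.3]
height err mm 0.06499270692572612 tilt [-1.000e-04  7.071e-01  7.071e-01  1.000e-04]
```

View pics/f3.png

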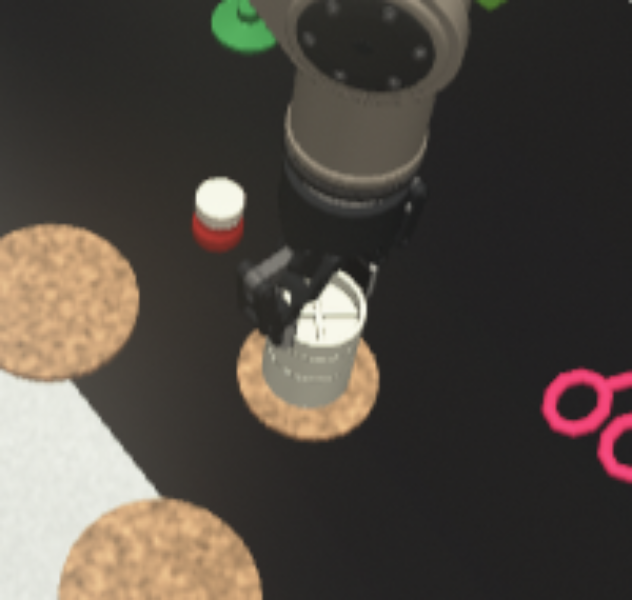

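The four-well dish sits at the top of a straight stack (rim at 335,310), with its height right to 0.07 mm. The lid comes next, gripped by its knob.

Run:
```python
from h import *
release(.085,.12)
xy=(.6185,.1402)
pick(xy,.094,.05,.04,180,90)
env.dwell(.3); s=st("settled"); zg=float(s["tcp_pos"][2])
env.movel([*xy,.26],.2); env.dwell(.3); st("lifted")
from m import measure
for n in("side","top"):
    im,d=camera(n); print(n,measure(n,im,d,C,.098,"w",.045))
    if n=="side":
        u,v=map(int,proj(n,[*xy,.18])); v=max(v,90); cv2.imwrite("pics/l1.png",cv2.resize(im[v-90:v+90,u-90:u+90],(600,600)))
print(zg)
```

```text
free 42.8 tcp [ 0.4365 -0.2601  0.2727] op 0.0848 F [0.5 0.  0.3]
grip1 45.8 tcp [0.619  0.1403 0.0948] op 0.0185 F [0.1 0.4 4.5]
grip2 48.9 tcp [0.6189 0.1402 0.0947] op 0.0184 F [0.6 0.3 3.4]
settled 49.2 tcp [0.6189 0.1402 0.0947] op 0.0181 F [-1.3 -0.1  5.4]
lifted 50.5 tcp [0.6183 0.1401 0.2593] op 0.0188 F [-1.1 -0.  -0.9]
side (190, array([ 0.4358, -0.2604,  0.0636]), array([0.061, 0.061]), array([0.0232, 0.0848, 0.1016]))
top (161, array([ 0.4351, -0.2592,  0.0626]), array([0.06 , 0.061]), array([0.0418, 0.0856, 0.1015]))
0.09466410835330197
```

View pics/l1.png

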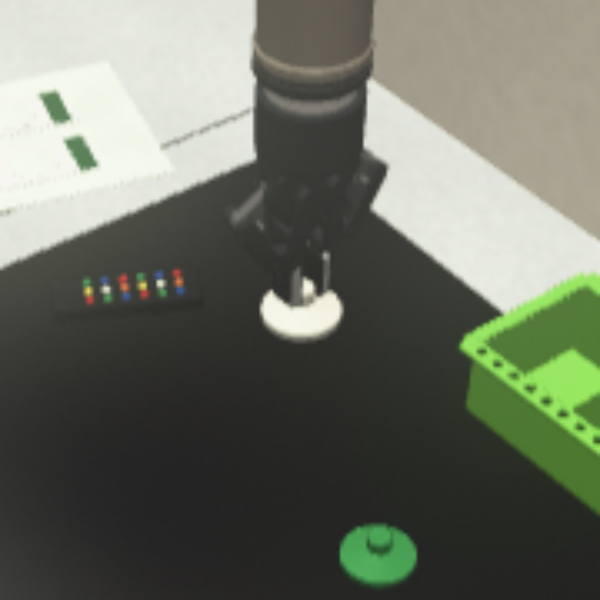

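The lid hangs level from the jaws at (302,312), and the green one is still on the mat at (378,553). Placing the lid.

Run:
```python
from h import *
place(.0947,.093,90,.27)
```

```text
above 54.8 tcp [ 0.4373 -0.261   0.1977] op 0.0184 F [ 1.  -0.7 -1.2]
hit True 55.6 tcp [ 0.4372 -0.261   0.1876] op 0.0186 F [-1.2 -0.1  4.7]
height err mm -0.09783793949871833 tilt [-1.000e-04  7.071e-01  7.071e-01 -0.000e+00]
```

Run:
```python
from h import *
from m import measure
release(.05,.09)
env.reach([.45,.25,.3],q(90)); env.dwell(1)
for n in("side","top"):
    im,d=camera(n); print(n,measure(n,im,d,C,.104,"w",.045),"pot",measure(n,im,d,(.461,-.127),.046,"w",.03)[1])
    print("coaster",measure(n,im,d,C,.006,"c",.08)[1:3])
    u,v=map(int,proj(n,[*C,.07])); cv2.imwrite(f"pics/e_{n}.png",cv2.resize(im[v-70:v+70,u-90:u+90],(771,600),interpolation=cv2.INTER_CUBIC))
    im0=cv2.imread(f"pics/{n}0.png")
    for nm,lo,hi in (("pink",(160,120,120),(179,255,255)),):
        f=lambda i:np.argwhere(cv2.inRange(cv2.cvtColor(i,cv2.COLOR_BGR2HSV),lo,hi)[:, 415:480]>0).mean(0)
        print(nm,f(im0),f(im))
st()
```

```text
free 56.8 tcp [ 0.4365 -0.2599  0.2764] op 0.05 F [ 0.2 -0.3 -0.6]
side (263, array([ 0.4363, -0.2613,  0.0643]), array([0.063, 0.06 ]), array([0.0239, 0.1034, 0.127 ])) pot [ 0.4615 -0.1274  0.0379]
coaster (array([ 0.4361, -0.2612,  0.1034]), array([0.087, 0.1  ]))
pink [305.5171386   24.87183308] [305.48444444  24.86666667]
top (329, array([ 0.4358, -0.2587,  0.0633]), array([0.06, 0.06]), array([0.0425, 0.1064, 0.1271])) pot [ 0.4608 -0.126   0.0362]
coaster (array([ 0.4368, -0.2617,  0.1063]), array([0.103, 0.087]))
pink [118.38941799  39.22010582] [118.49102429  39.19112988]
 59.7 tcp [0.45 0.25 0.3 ] op 0.0495 F [-1.  -1.5 -0.2]
```

View pics/e_side.png

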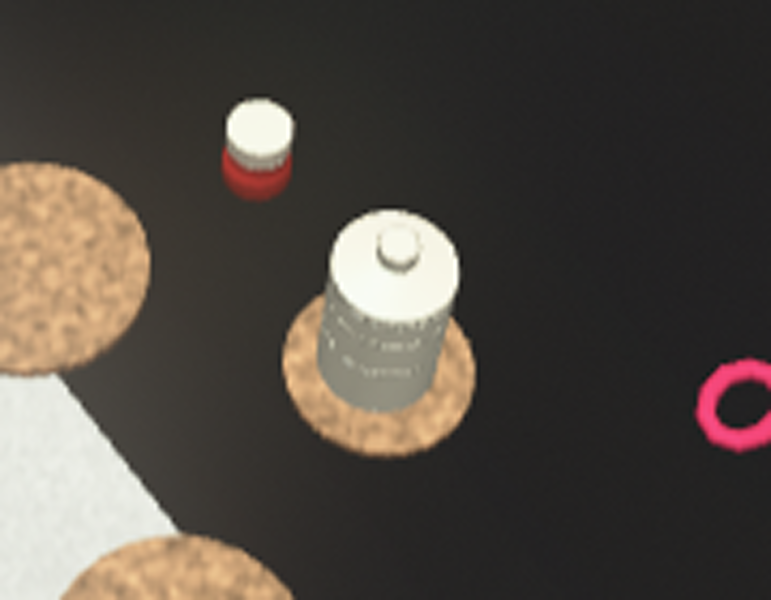

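View pics/e_top.png

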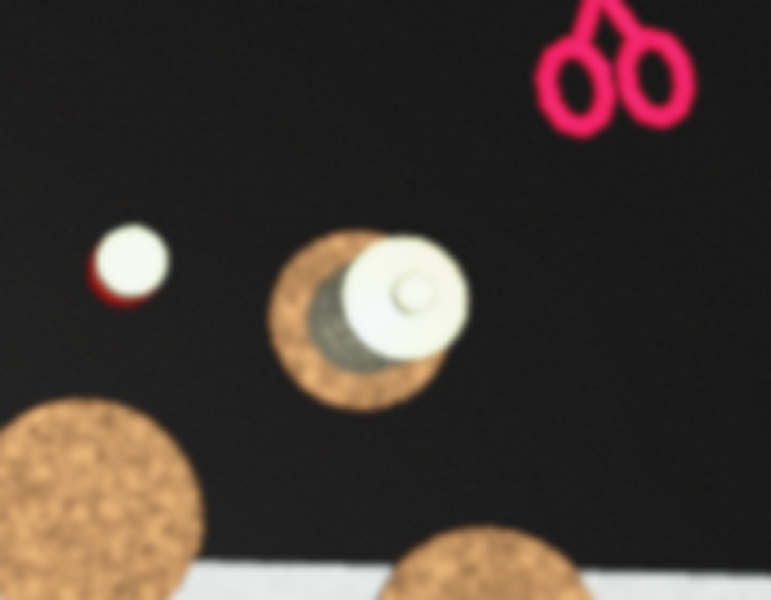

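Both views show one straight, upright stack on the 100 mm coaster, lid centre at side (395,265) and top (405,298). The lid top reads 127 mm, where 125 mm plus the 2 mm depth bias is expected. The pot and scissors are where they were, so I'm handing in.

```bash
python3 -c "
from h import *
job.job_done()"
```

```text
the job is handed in; nothing more can be done
```

The set is stacked upright on the 100 mm cork coaster: deep dish, then two wells, four wells and the white lid on top. I handed it in with the clock at about 60 s of the 128 s allowed. I gripped each piece twice, 90° apart, to centre it, and set it down until light contact.

**Last checks:**
- **Seating:** all four pieces made contact within 0.1 mm of the fully seated height. The finished stack's top read 127 mm; 125 mm is expected, and the depth readings run about 2 mm high.
- **Centring:** the stack is within about 3 mm of the coaster's centre. The two cameras disagree with each other and with the arm by 1–2.5 mm, about the 2 mm calibration accuracy.
- **Bystanders:** the paint pot and scissors had not moved in the pictures. I did not measure the remote, but no move of the arm took it near it.

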